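# Fit the slew-post snap ring on a model excavator

### The arm

A 7-joint arm with a two-finger parallel gripper is mounted at the origin on the work surface. World frame = base frame: x ahead of the robot, y to its left, z up, the work surface at z = 0. Lengths are in m, angles in rad, forces in N, time in s.
With the tool pointing down it reaches from about 0.4 to 0.75 m from the base axis. Payload 19.5 kg.
Tool frame: the origin (TCP) lies between the finger pads; the fingertips stand 22 mm ahead of it and the grasp point (between the pads) lies 3 mm ahead of it (arm.nose_length is the distance from the TCP to the fingertips, in m); z points along the fingers, y is the line along which they close (so a half turn about z gives the same grasp; the last joint's range is limited). The gripper opens to 85 mm and grips with 20 to 120 N. Pads are 22 mm wide; open, the fingers measure 114 mm over their backs; the gripper's body (76 mm by 85 mm) begins 54 mm behind the grasp point. The pads swing forward as they close: fully open they stand 13 mm farther back than shut.
Start: joints at [1.296, 0.707, -0.028, 1.485, 0.022, 0.951, -0.075], TCP at [0.133, -0.559, 0.253] pointing down, gripper open.
Joint ranges: [-2.71, 2.71], [-0.32, 2.16], [-1.57, 1.52], [0, 2.45], [-1.46, 4.6], [0, 2.02], [-2.83, 2.83]. Speed limits (rad/s): [1.89, 1.89, 2.57, 2.57, 3.01, 3.01, 3.01].

### API

Orientations are given as a unit quaternion [x, y, z, w].
In Python, from workcell import arm, snapshot gives the robot as it stands. The module is installed in compiled form; this text tells all that it offers.
- The arm moves only by the tool jog_arm, never from a script. Its argument "moves" is text: rows parted by semicolons, each of 5 numbers parted by spaces: the shift along the tool's x, y, z in mm, then the turn about the tool's z in rad, then the closure, from 0 (fully open) to 1 (shut). A call has 1 to 10 rows; each row shifts and turns the commanded pose from where the row before left it, along the tool's axes as they then stand; what a row does not reach is not made up. A row lasts 1/8 s, in which the tool goes at most 62.5 mm and 10.7 degrees, less where a joint would pass 70% of its speed; a pose out of reach is approached as far as the arm can. A call is refused whole if a number of a shift passes 62.5 or a number of a turn 0.188, either way. A call with a gripper value outside its range is refused whole. The fingers move at their own pace and stop on an object; "newtons" is the grip in N (left out, the last holds). Time passes only in rows, so rows that do not move let the fingers close. It gives the time, the measured TCP pose, the force, the opening and the grip force at its end, in the units of the state.
- arm.state(): the state, without advancing time (a new reading comes with each control period).
- snapshot(name): name is "scene" or "top" or "wrist"; returns a dict with "color" (384x512x3 uint8, red, green, blue), "K" (3x3 intrinsics, pixels), "rvec" (rotation vector, rad) and "tvec" (3), from world to camera coordinates, as OpenCV has them. Camera axes: x right, y down, z forward; pixel columns grow to the right and rows downward; lengths in m; the calibration is good to about 2 mm. A picture is of the moment at which its call begins. There is no depth.
- arm.job_done(): hands the job in; it is judged then, once.
The state is a dict: "time_s": time; "joint_pos": joint angles; "joint_vel": joint speeds; "joint_torque": joint torques, N m; "ee_pos": TCP position; "orientation": TCP orientation; "force": force on the tool from outside, world axes, zero at the start; "moment": the same for the moment, N m; "finger_gap": finger opening in m; "grip_force": force on a finger pad.
Only numpy, scipy, OpenCV 4.12 (cv2) and the standard library are available. Lean on these libraries where they do the work, as an engineer would, in place of code of your own. Each camera call takes 0.05 s, during which the arm holds its last target. There are 200 camera calls.

### The job

One of the two excavator undercarriages still lacks the snap ring on its upright turntable post. Pick up the large steel snap ring from the cardboard sheet by its two upright eye tabs, squeezing them together so that the ring spreads, lower it still spread over the post until it lies on the grey turntable, and let go so that it contracts into the groove under the post's head. Leave the small ring where it lies.

Things in the scene. Friction and masses are not known exactly. Their poses are not given: they have to be found in the camera images.
- snap_ring: Large flat steel snap ring, 62 mm outside, 5 mm thick, 70 g, flat on the 2 mm cardboard sheet. Origin: ring centre, underside; z up; x points to its two eyes. Two sprung halves hinge at the back, 27 mm behind the centre; their tails cross in front, so squeezing the eyes together spreads the ring. Its inward teeth leave a 25 mm opening when shut, 35 mm or more when spread.
- eyes (a point): Grip point between the eyes, 38 mm ahead of the ring's origin, 28 mm above its underside. Eyes: two upright tabs 12 mm long, 6 mm thick, tops 40 mm up; tails below are up to 10 mm high. Squeeze along the ring's y with 3 to 7 N. Shut: tabs 35 mm ahead of the origin, 56 mm over their outsides; squeezed to their stop: 41 mm ahead, 16 mm over all (the ring may slide 6 mm along x meanwhile).
- snap_ring_left (a joint): Spread of the ring: turn in rad of each half (both turn alike); 0 shut, as at the start, 0.28 fully spread (stop); springs back to 0 when released.
- seat (a point): Centre of the top of the grey turntable (68 mm wide, 52 mm above the bench) of the fixed undercarriage (154 x 116 mm) without a ring, on the post axis: the ring's underside belongs here, pointing any way. Groove: neck 22 mm thick, 0 to 10 mm above; head 30 mm thick, 10 to 18 mm above; then a cone to 10 mm thick, top at 32 mm. All else is lower. The other undercarriage already has its ring.
- small_ring: Small snap ring, a bystander: open steel ring, 41 mm outside, 5 mm thick, two round eyes 12 mm high beside its gap, on the same cardboard sheet. Origin: centre of its underside. To be left alone.
Things that resemble listed ones, but are neither listed nor needed, are in the scene too. What is shaped like the part that bears seat but blue is not meant. There is more than one size of the snap_ring; the one meant has the size given above.

How it is judged:
By the outcome, as a careful person would: the job done as asked, in the order asked, and still so for the second after the job is handed in, with the robot touching nothing.
It also fails if it takes over 38 s, if anything falls off the work surface, if the arm or the gripper's body presses on something with over 40 N, if the wrist force passes 120 N, or if a joint passes its speed limit or range.

## Working session

There is one attempt and no reset: what is moved stays moved. The work goes in short steps, Python scripts to look and compute and a tool call to move; the robot and the scene stay as the last step left them, time stands still between calls to the robot, and variables do not carry over. Pictures are saved under pics/ and viewed, at most 10 in all, crops included, and the job is handed in when it is done.

Besides the shell and the picture viewer there is one more tool, called after ">>>" as name(argument=value, ...), one argument or row to a line, values as JSON. jog_arm: Moves the arm, as the interface text tells. Its arguments: {"type":"object","properties":{"moves":{"type":"string"},"newtons":{"type":"number"}},"required":["moves"]}

```bash
mkdir -p pics
cat > h.py <<'E'
import numpy as np, cv2
from workcell import arm, snapshot
def shot(n,f):
    s=snapshot(n); cv2.imwrite('pics/'+f,s['color'][:,:,::-1]); np.savez('pics/'+f+'.npz',**s); return s
def load(f): return np.load('pics/'+f+'.npz')
def ray(s,u,v,z):
    R=cv2.Rodrigues(s['rvec'])[0]; c=-R.T@s['tvec'].ravel()
    d=R.T@np.linalg.inv(s['K'])@np.array([u,v,1.]); return c+d*(z-c[2])/d[2]
def proj(s,p): return cv2.projectPoints(np.array(p,float).reshape(-1,3),s['rvec'],s['tvec'],s['K'],None)[0][:,0]
def crop(f,u0,v0,w,h,k,o):
    i=cv2.imread('pics/'+f)[v0:v0+h,u0:u0+w]; cv2.imwrite('pics/'+o,cv2.resize(i,None,fx=k,fy=k,interpolation=cv2.INTER_CUBIC))
E
python3 - <<'E'
from h import *
a=shot('scene','s0.png');b=shot('top','t0.png')
cv2.imwrite('pics/st.png',cv2.resize(np.vstack([a['color'],b['color']])[:,:,::-1],(400,600)))
print(arm.state())
E
```

```text
{'time_s': 0.1, 'joint_pos': array([ 1.29631429,  0.70702347, -0.02763275,  1.48494768,  0.02200499,
        0.95092067, -0.07549587]), 'joint_vel': array([-7.48987105e-04, -1.64552414e-03,  8.20337201e-04, -8.13600892e-05,
        1.43176199e-03, -4.93878492e-04, -6.92216125e-04]), 'joint_torque': array([ 3.55373399e-03, -8.84292841e+01,  1.23712767e+00, -2.36458057e+01,
        1.70423702e-02,  4.96545472e-03,  4.20594802e-05]), 'ee_pos': array([ 0.13260021, -0.55927613,  0.25288507]), 'orientation': array([ 9.93233028e-01,  1.16137434e-01, -7.01675601e-05, -4.93364587e-04]), 'force': array([ 0.32554814, -0.48951737, -0.11897605]), 'moment': array([ 0.0198849 ,  0.01157201, -0.0887062 ]), 'grip_force': 0.0, 'finger_gap': 0.08547243693415656}
```

View pics/t0.png

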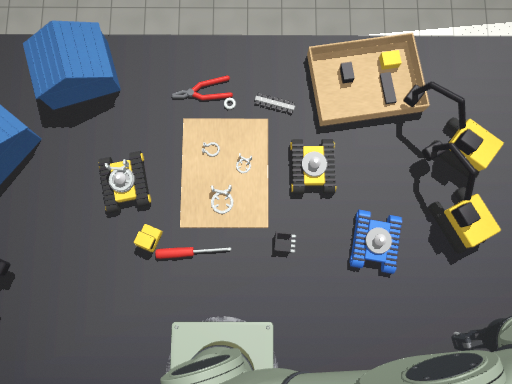

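View pics/s0.png

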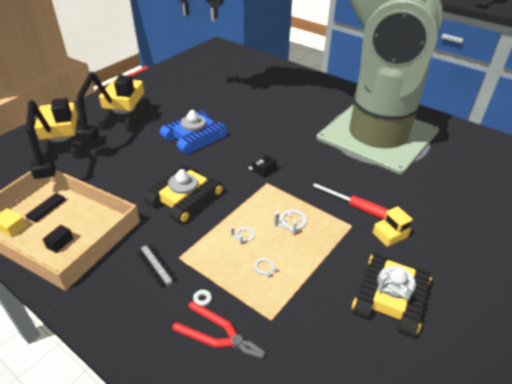

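Top view: the rings are at (222,201), the largest with two upright tabs to its upper side, and at (244,164) and (211,149), both smaller. The undercarriages are yellow at (122,180), which seems to have a ring, yellow at (314,164), which is bare, and blue at (380,240), which is not meant. I'll confirm this in an enlarged crop.

Run:
```python
from h import *
i=cv2.imread('pics/t0.png')
f=lambda u,v,w,h:cv2.resize(i[v:v+h,u:u+w],(400,300) if w>h else (400,300),interpolation=cv2.INTER_CUBIC)
cv2.imwrite('pics/c0.png',np.vstack([np.hstack([f(192,178,60,45),f(284,142,60,45)]),np.hstack([f(92,160,60,45),f(200,135,60,45)])]))
s=load('t0.png')
for n,u,v,z in [('ring',222,201,.004),('eyes',222,190,.03),('seat',314,164,.06),('sm',244,164,.004)]: print(n,ray(s,u,v,z))
print(-cv2.Rodrigues(s['rvec'])[0].T@s['tvec'].ravel(), s['K'])
```

```text
ring [0.45130198 0.00488939 0.004     ]
eyes [0.47726409 0.00358881 0.03      ]
seat [ 0.54298755 -0.24269016  0.06      ]
sm [ 0.55569312 -0.05476555  0.004     ]
[ 0.24403602 -0.08375779  1.31877055] [[484.78482955   0.         256.6180157 ]
 [  0.         484.78482955 186.62662336]
 [  0.           0.           1.        ]]
```

View pics/c0.png

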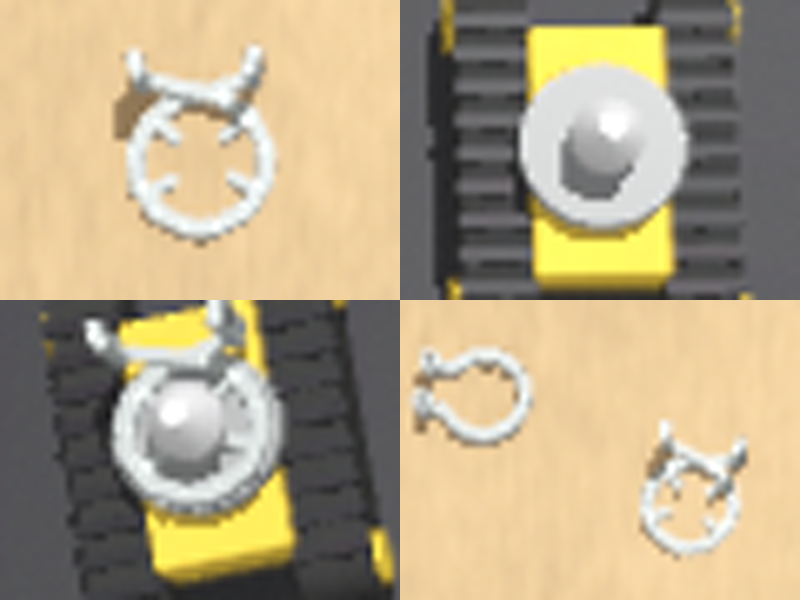

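The crop confirms it. The large ring is centred at about (222,203), its diameter is about 22 px or 60 mm, and its tabs point up in the image. The bare grey turntable is centred at (314.6,163.8). The left undercarriage already has its ring, and the other two rings are smaller (about 40 mm).

Run:
```python
from h import *
s=load('t0.png')
g=lambda x,y:(192+x/6.6667-.4,178+y/6.6667-.4)
c=ray(s,*g(200,168),.0045); l=ray(s,*g(133,55),.042); r=ray(s,*g(255,50),.042)
m=(l+r)/2; print(c,l,r,m, np.linalg.norm((m-c)[:2]),np.linalg.norm(l-r),np.arctan2(*(m-c)[1::-1]), np.arctan2(*(l-r)[:2]*[-1,1]))
print(ray(s,314.2,163.4,.052))
```

```text
[0.44622903 0.00587678 0.0045    ] [0.48631568 0.03093702 0.042     ] [ 0.48849981 -0.01806017  0.042     ] [0.48740775 0.00643842 0.042     ] 0.041182543822366 0.04904584335372272 0.013638413759318296 0.0445470991372357
[ 0.54654307 -0.24427078  0.052     ]
```

>>> jog_arm(
  moves="50 -37.5 0 -0.02 0;50 -37.5 0 -0.02 0;50 -37.5 0 -0.02 0;50 -37.5 0 -0.02 0;50 -37.5 0 -0.02 0;50 -37.5 0 -0.02 0;0 0 0 0 0",
)

```text
time_s: 0.98
ee_pos: [0.3603, -0.2561, 0.2532]
orientation: [0.984, 0.179, 0.0, -0.001]
force: [-0.7, -2.1, -0.2]
finger_gap: 0.0856
grip_force: 0.0
```

>>> jog_arm(
  moves="26 -39.5 8 0.057 0;26 -39.5 8 0.057 0;26 -39.5 8 0.057 0;26 -39.5 8 0.057 0;26 -39.5 8 0.057 0;26 -39.5 8 0.057 0;0 0 0 0 0;0 0 0 0 0",
)

```text
time_s: 1.98
ee_pos: [0.4602, 0.0024, 0.2052]
orientation: [1.0, 0.005, -0.0, 0.0]
force: [0.1, -0.2, -0.4]
finger_gap: 0.0855
grip_force: 0.0
```

Run:
```python
from h import *
s=shot('wrist','w1.png'); crop('w1.png',0,0,512,384,1.5,'w1b.png')
st=arm.state();q=st['orientation'];print(st['ee_pos'],2*np.arctan2(q[1],q[0]))
print(proj(s,[[.446,.006,.002],[.487,.006,.03],[.487,.006,.042]]))
```

```text
[0.46015385 0.00215313 0.20536773] 0.009597698454500014
[[247.88494918 173.77320805]
 [247.84894131 140.01434275]
 [247.70854637 142.49977898]]
```

View pics/w1b.png

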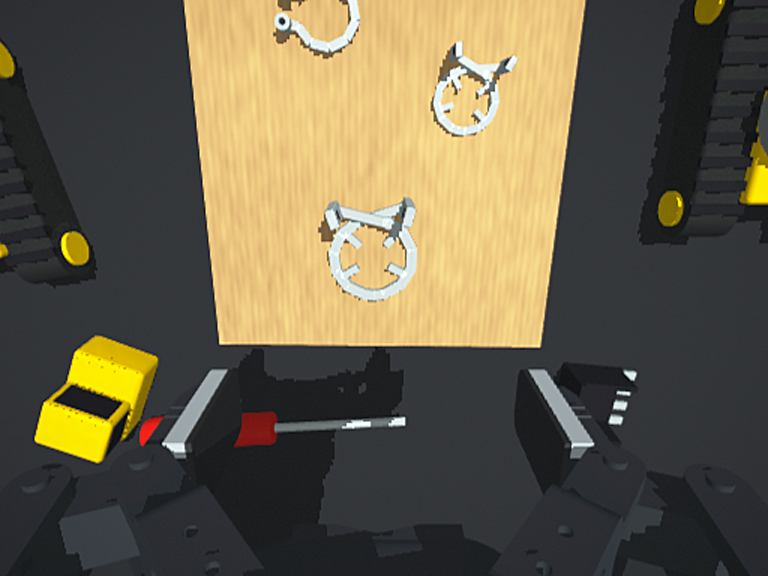

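Wrist view: the large ring's centre is at about (373,258) in the 1.5x picture and its tab tops are at (334,204) and (409,200).

Run:
```python
from h import *
s=load('w1.png')
l=ray(s,334/1.5,205/1.5,.042);r=ray(s,409/1.5,200/1.5,.042);c=ray(s,373/1.5,258.5/1.5,.006)
print(l,r,(l+r)/2,c,np.linalg.norm(((l+r)/2-c)[:2]),np.linalg.norm(l-r))
for a in (329,417): print(ray(s,a/1.5,258/1.5,.006))
```

```text
[0.49201065 0.02825913 0.042     ] [ 0.495407   -0.01603226  0.042     ] [0.49370883 0.00611344 0.042     ] [0.44875442 0.00516471 0.006     ] 0.044964418532494554 0.04442141701689426
[0.44881789 0.03559005 0.006     ]
[ 0.44941085 -0.02525957  0.006     ]
```

>>> jog_arm(
  moves="13 -2 40 -0.013 0;13 -2 40 -0.012 0;0 0 35 0 0;0 0 10 0 0;0 0 0 0 0;0 0 0 0 0",
  newtons=20,
)

```text
time_s: 2.78
ee_pos: [0.4868, 0.0075, 0.0816]
orientation: [1.0, 0.018, 0.001, -0.0]
force: [-0.0, 0.6, -0.1]
finger_gap: 0.0856
grip_force: 0.0
```

Run:
```python
from h import *
s=shot('wrist','w2.png'); crop('w2.png',0,0,512,384,1.5,'w2b.png')
st=arm.state();q=st['orientation'];print(st['ee_pos'],2*np.arctan2(q[1],q[0]))
```

```text
[0.48680647 0.00755531 0.08151036] 0.035603046306104405
```

View pics/w2b.png

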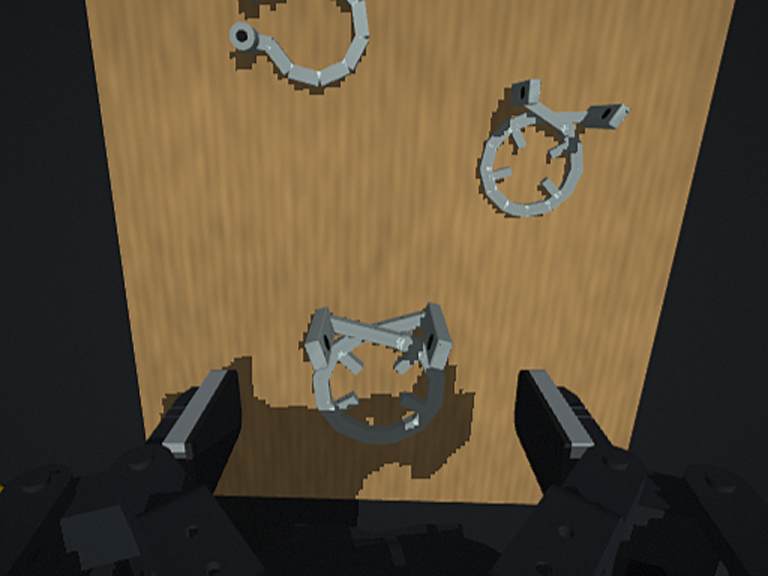

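Close view: the tabs lie symmetrically between the pads, with the tabs' middle at u≈378 and the pads' middle at u≈378. Next I'll check the fore-aft position.

Run:
```python
from h import *
s=load('w2.png')
for u,v in [(317,309),(306,343),(438,305),(450,345)]: print(ray(s,u/1.5,v/1.5,.042).round(4))
y=.035
for c in [(.446,.006),(.449,.006)]:
  P=[]
  for side in(1,-1):
    for dx in(29,41):
      dy=side*28; P.append([c[0]+(dx*np.cos(y)-dy*np.sin(y))/1e3,c[1]+(dx*np.sin(y)+dy*np.cos(y))/1e3,.042])
  print((proj(s,P)*1.5).round(0).tolist())
for v in (440,): print(ray(s,381/1.5,v/1.5,.002))
```

```text
[0.5026 0.0296 0.042 ]
[0.489  0.0337 0.042 ]
[ 0.5056 -0.0136  0.042 ]
[ 0.49   -0.0192  0.042 ]
[[303.0, 379.0], [301.0, 350.0], [452.0, 379.0], [453.0, 350.0]]
[[303.0, 372.0], [301.0, 343.0], [452.0, 372.0], [454.0, 343.0]]
[0.41741376 0.00315603 0.002     ]
```

>>> jog_arm(
  moves="0 0 20 0 0;0 0 15 0 0;0 0 10 0 0;0 0 0 0 0;0 0 0 0 0.2;0 0 0 0 0.4;0 0 0 0 0.6;0 0 0 0 0.75;0 0 0 0 0.85;0 0 0 0 0.9",
  newtons=20,
)

```text
time_s: 4.08
ee_pos: [0.4877, 0.007, 0.0363]
orientation: [1.0, 0.018, 0.002, 0.0]
force: [3.9, -4.3, 14.5]
finger_gap: 0.0146
grip_force: 19.5
```

>>> jog_arm(
  moves="0 0 0 0 1;0 0 0 0 1;0 0 0 0 1;0 0 0 0 1",
)

```text
time_s: 4.58
ee_pos: [0.4877, 0.007, 0.0363]
orientation: [1.0, 0.018, 0.002, 0.0]
force: [3.1, -4.7, 14.5]
finger_gap: 0.0145
grip_force: 19.5
```

Run:
```python
from h import *
s=shot('wrist','w3.png'); crop('w3.png',130,180,260,195,3,'w3b.png')
st=arm.state();q=st['orientation'];print(st['ee_pos'],2*np.arctan2(q[1],q[0]))
```

```text
[0.48764699 0.00700096 0.03627513] 0.035041996897685966
```

View pics/w3b.png

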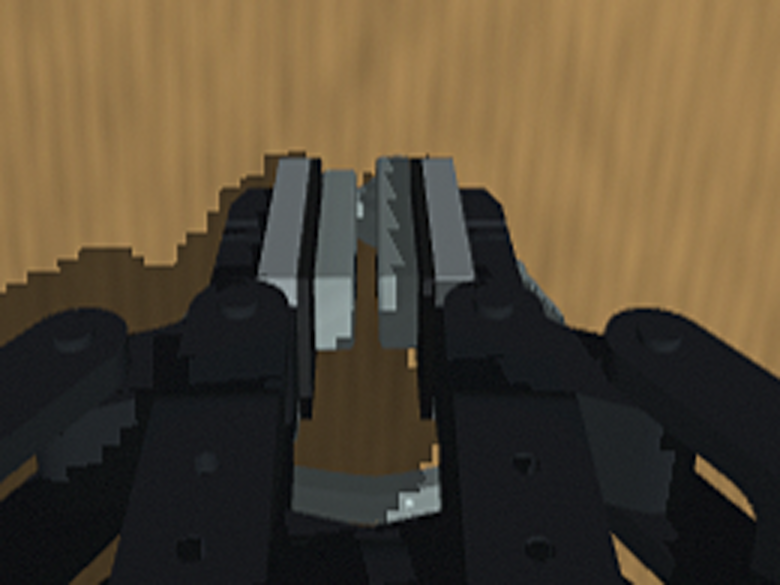

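The tabs are squeezed to their stop and held symmetrically between the pads. The back of the ring shows at about (368,495). Next I lift.

>>> jog_arm(
  moves="0 0 -5 0 1;0 0 -10 0 1;0 0 -30 0 1;0 0 -50 0 1;0 0 -30 0 1;0 0 0 0 1;0 0 0 0 1",
)

```text
time_s: 5.5
ee_pos: [0.4861, 0.0078, 0.16]
orientation: [1.0, 0.018, -0.0, -0.0]
force: [0.1, 0.4, -0.9]
finger_gap: 0.0138
grip_force: 20.7
```

Run:
```python
from h import *
s=shot('wrist','w4.png'); a=shot('scene','s4.png')
st=arm.state();q=st['orientation'];p=st['ee_pos'];y=2*np.arctan2(q[1],q[0]);print(p,y,st['finger_gap'],st['force'])
i=s['color'][:,:,::-1]
A=cv2.resize(i[184:384,100:400],(600,400),interpolation=cv2.INTER_CUBIC)
c=proj(a,p-[.03,0,.02])[0].astype(int);print(c)
j=a['color'][max(c[1]-50,0):,max(c[0]-75,0):,::-1][:100,:150]
cv2.imwrite('pics/w4b.png',A);cv2.imwrite('pics/s4b.png',cv2.resize(j,None,fx=5,fy=5,interpolation=cv2.INTER_CUBIC))
```

```text
[0.48596598 0.0076979  0.1595954 ] 0.035830395998831366 0.014299380374194186 [ 0.28894447 -0.40377163 -1.30174031]
[296 174]
```

View pics/s4b.png

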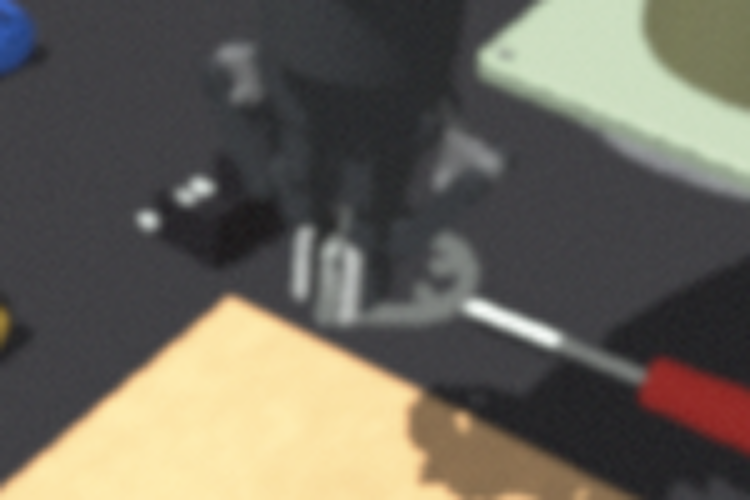

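The scene crop shows the ring lifted level and still spread. Next is its position in the hand, from the wrist view.

View pics/w4b.png

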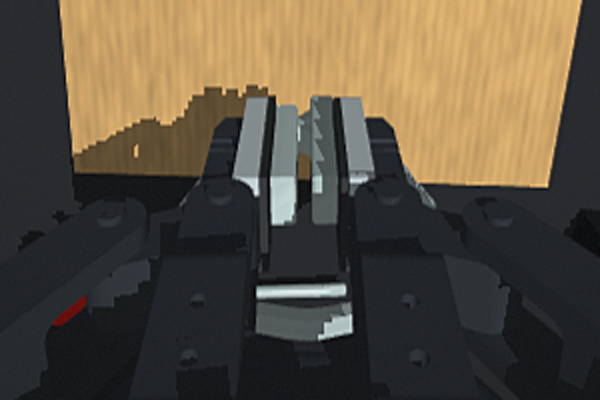

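Run:
```python
from h import *
s=load('w4.png'); p=np.array([.4860,.0077,.1597]);y=.0355
ex=np.array([np.cos(y),np.sin(y)]);ey=np.array([-np.sin(y),np.cos(y)])
R=cv2.Rodrigues(s['rvec'])[0];c=-R.T@s['tvec'].ravel();print('cam',c)
def rel(u,v,z):
  d=ray(s,100+u/2,184+v/2,z)[:2]-p[:2]; return np.round([d@ex*1e3,d@ey*1e3],1)
for dz in(0,.002):
  print('tabs',[rel(u,v,.1655+dz) for u,v in[(272,178),(297,178),(272,222),(297,222),(315,193),(312,222),(337,222)]])
  print('back',[rel(305,v,z+dz) for v,z in[(308,.1305),(341,.1305),(341,.1255)]])
```

```text
cam [0.56780321 0.01062912 0.27964324]
tabs [array([5. , 6.5]), array([5. , 1.3]), array([-5.8,  6.7]), array([-5.8,  1.3]), array([ 1.4, -2.4]), array([-5.8, -1.9]), array([-5.8, -7.2])]
back [array([-62.8,  -0.5]), array([-75.2,  -0.5]), array([-80.4,  -0.5])]
tabs [array([6.4, 6.4]), array([6.4, 1.3]), array([-4.3,  6.5]), array([-4.3,  1.3]), array([ 2.8, -2.4]), array([-4.3, -1.8]), array([-4.3, -7. ])]
back [array([-60.8,  -0.5]), array([-73.1,  -0.5]), array([-78.3,  -0.5])]
```

>>> jog_arm(
  moves="0 42 0 0 1;1 42 0 0 1;1 42 0 0 1;1 42 0 0 1;1 42 0 0 1;1 43 0 0 1;0 0 0 0 1;0 0 0 0 1;0 0 0 0 1",
)

```text
time_s: 6.72
ee_pos: [0.5005, -0.244, 0.16]
orientation: [1.0, 0.018, -0.0, -0.0]
force: [-0.8, 0.2, -1.6]
finger_gap: 0.0141
grip_force: 20.7
```

Run:
```python
from h import *
s=shot('wrist','w5.png')
st=arm.state();q=st['orientation'];p=st['ee_pos'];y=2*np.arctan2(q[1],q[0]);print(p,y,st['finger_gap'],st['force'])
print(proj(s,[[.5465,-.2443,.052],[.5465,-.2443,.084]]))
crop('w5.png',100,20,400,300,2,'w5b.png')
```

```text
[ 0.50053736 -0.24411138  0.16015153] 0.03692490491836063 0.014343223513521897 [-0.51494363  0.04006864 -1.54224452]
[[254.33853985 130.8030807 ]
 [254.73397951 138.99715221]]
```

View pics/w5b.png

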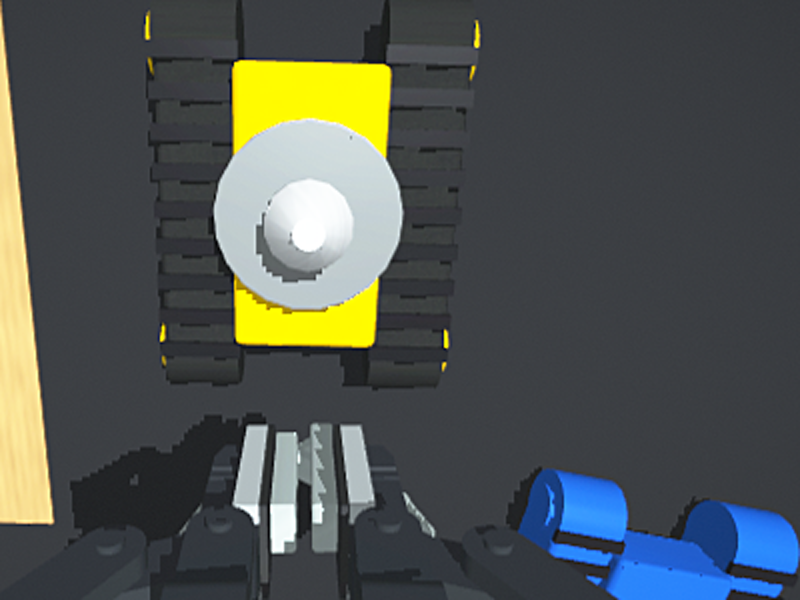

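Close view: the turntable disc is centred at about (308.5,213) in the crop and the head at (309,226). The post has no ring.

Run:
```python
from h import *
s=load('w5.png')
for u,v,z in[(308.5,213,.052),(309,225.5,.067),(308,236,.084)]: print(ray(s,100+u/2-.25,20+v/2-.25,z))
```

```text
[ 0.54970218 -0.24393461  0.052     ]
[ 0.54772653 -0.24407875  0.067     ]
[ 0.54724867 -0.24366498  0.084     ]
```

>>> jog_arm(
  moves="30 0.5 0 0 1;30 0.5 0 0 1;29 0.3 0 0 1;0 0 15 0 1;0 0 15 0 1;0 0 0 0 1;0 0 0 0 1",
)

```text
time_s: 7.65
ee_pos: [0.5892, -0.2433, 0.1307]
orientation: [1.0, 0.018, 0.0, 0.0]
force: [-0.1, -0.1, -1.0]
finger_gap: 0.0141
grip_force: 20.7
```

Run:
```python
from h import *
s=shot('wrist','w6.png');a=shot('scene','s6.png');t=shot('top','t6.png')
st=arm.state();q=st['orientation'];p=st['ee_pos'];y=2*np.arctan2(q[1],q[0]);print(p,y,st['finger_gap'],st['force'])
P=[[.548,-.244,.09],[.548,-.244,.052]]
f=lambda i,u,v:cv2.resize(i['color'][v:v+75,u:u+100,::-1],(400,300),interpolation=cv2.INTER_CUBIC)
o=[]
for i in(a,t):
  c=proj(i,P);print(c);o.append(f(i,int(c[0][0])-50,int(c[0][1])-40))
c=proj(s,P);print(c)
w=cv2.resize(s['color'][309:384,204:304,::-1],(400,300))
o.append(w);w2=cv2.resize(s['color'][:,:,::-1],(400,300));o.append(w2)
cv2.imwrite('pics/m6.png',np.vstack([np.hstack(o[:2]),np.hstack(o[2:])]))
```

```text
[ 0.58947765 -0.24323451  0.13081875] 0.03564280843193943 0.014100443446014993 [-0.03678358 -0.07215148 -0.86697534]
[[180.99425881 167.53668503]
 [182.60223161 180.27447148]]
[[315.85976746 159.47335318]
 [314.08829403 162.87136841]]
[[250.24072695 294.87886105]
 [250.43954593 260.44729768]]
```

View pics/m6.png

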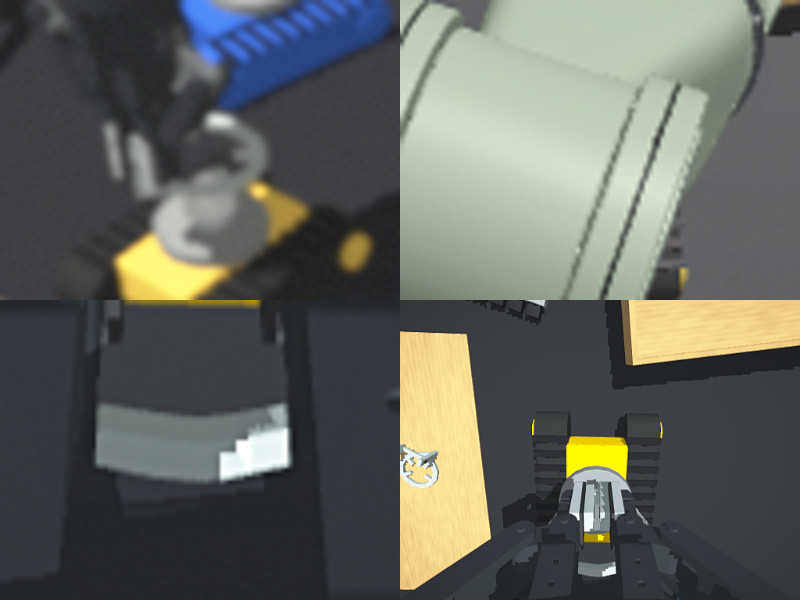

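All 10 views are used. The mosaic shows the ring above the post in the scene camera: ring right edge at u≈268 and top at v≈112, turntable at u 150–268 with its bottom at v≈267. The checks from here on are numeric.

Run:
```python
from h import *
a=load('s6.png');th=np.linspace(0,2*np.pi,90)
def ext(c,r,z):
  q=(proj(a,np.c_[c[0]+r*np.cos(th),c[1]+r*np.sin(th),0*th+z])-[130,127])*4; return q.min(0).round(),q.max(0).round()
print('tt',ext((.548,-.244),.034,.052))
p=np.array([.5893,-.2432]);y=.0357;c=p-.0415*np.array([np.cos(y),np.sin(y)]);print(c)
for z in(.0965,.1015): print('ring',ext(c,.031,z), ext(c,.032,z))
# dominant edges: profile along crop rows for ring right edge and turntable edges
g=cv2.cvtColor(a['color'],cv2.COLOR_RGB2GRAY)
print(g[152:168:2,178:204]);print(g[176:196:2,162:202:1])
```

```text
tt (array([152., 177.]), array([269., 251.]))
[ 0.54782644 -0.24468124]
ring (array([147., 120.]), array([257., 187.])) (array([145., 119.]), array([259., 188.]))
ring (array([146., 113.]), array([256., 180.])) (array([144., 112.]), array([258., 181.]))
[[ 58  52  49  46  47  49  53  60  67  68  67  65  60  58  51  49  45  49
   53  61  63  62  64  66  64  64]
 [ 54  48  46  54  71  84  86  82  77  68  61  54  51  53  57  58  61  63
   62  65  65  63  64  65  64  63]
 [ 48  44  64 116 174 208 215 208 189 161 125  89  72  65  65  64  64  65
   64  62  64  63  66  64  64  65]
 [ 50  59  82 121 156 175 182 185 182 171 148 125 108  94  82  72  67  65
   63  63  63  62  64  63  64  64]
 [ 81  74  69  74  82  85  89  94 101 108 116 120 121 123 117 108  93  79
   68  66  65  65  63  65  64  64]
 [ 76  70  67  64  64  65  66  67  66  68  78  89 101 115 123 125 120 106
   84  69  63  63  64  63  63  64]
 [ 65  63  64  63  62  62  65  62  62  72  89 100 111 118 125 127 125 119
   96  76  65  64  63  65  63  63]
 [ 64  64  63  63  57  53  54  54  60  69  88 107 116 119 123 126 126 120
  101  82
[... 997 characters left out ...]
  96 102 113
  113  92  66  44]
 [118 164 201 223 232 235 233 221 195 182 186 193 196 194 184 175 170 164
  147 131 115 102  97  96  98  97  96  99  97  95  96  93  92  83  68  60
   52  45  36  36]
 [222 233 236 237 237 237 237 233 224 203 177 170 173 176 181 182 184 183
  182 169 140 111 100  98  97  97  96  97  95  93  88  78  68  59  42  35
   31  32  33  32]
 [237 237 237 237 237 237 237 237 237 234 227 215 200 184 168 154 149 145
  145 138 128 117 111 106 103 102  98  96  91  76  58  43  33  33  34  38
   35  33  35  34]
 [230 234 236 237 237 237 237 237 238 237 237 237 236 235 232 230 227 223
  219 217 215 206 192 171 141 109  82  70  60  47  39  40  38  40  45  45
   45  44  44  46]]
```

>>> jog_arm(
  moves="-0.5 -1 0 0 1;0 0 10 0 1;0 0 8 0 1;0 0 6 0 1;0 0 0 0 1",
)

```text
time_s: 8.43
ee_pos: [0.5886, -0.2421, 0.1057]
orientation: [1.0, 0.018, -0.0, -0.0]
force: [1.1, -0.5, -0.3]
finger_gap: 0.0142
grip_force: 20.7
```

>>> jog_arm(
  moves="0 0 3 0 1;0 0 3 0 1;0 0 3 0 1;0 0 0 0 1",
)

```text
time_s: 8.93
ee_pos: [0.5888, -0.2421, 0.0971]
orientation: [1.0, 0.018, -0.0, -0.0]
force: [0.5, 1.2, -0.5]
finger_gap: 0.014
grip_force: 20.7
```

The ring's underside is now below the head's top, with no contact force. I'll carry on down.

>>> jog_arm(
  moves="0 0 3 0 1;0 0 3 0 1;0 0 2 0 1;0 0 1.5 0 1;0 0 0 0 1;0 0 0 0 1",
)

```text
time_s: 9.68
ee_pos: [0.5889, -0.2421, 0.0879]
orientation: [1.0, 0.018, 0.0, -0.0]
force: [0.2, 0.3, -1.5]
finger_gap: 0.0139
grip_force: 20.7
```

>>> jog_arm(
  moves="0 0 1 0 1;0 0 1 0 1;0 0 0.5 0 1;0 0 0 0 1;0 0 0 0 1",
)

```text
time_s: 10.3
ee_pos: [0.5891, -0.2423, 0.0862]
orientation: [1.0, 0.018, 0.0, 0.0]
force: [-2.2, 1.9, 13.0]
finger_gap: 0.0139
grip_force: 22.5
```

>>> jog_arm(
  moves="0 0 0 0 0.7;0 0 1 0 0.6;0 0 1 0 0.5;0 0 1 0 0.4;0 0 0 0 0.25;0 0 0 0 0.1;0 0 0 0 0;0 0 0 0 0;0 0 0 0 0",
)

```text
time_s: 11.42
ee_pos: [0.5888, -0.2421, 0.0823]
orientation: [1.0, 0.018, -0.0, -0.0]
force: [0.4, -0.2, -0.8]
finger_gap: 0.0855
grip_force: 0.0
```

>>> jog_arm(
  moves="0 0 -5 0 0;0 0 -10 0 0;0 0 -30 0 0;0 0 -50 0 0;0 0 0 0 0;0 0 0 0 0",
)

```text
time_s: 12.18
ee_pos: [0.5887, -0.242, 0.1774]
orientation: [1.0, 0.018, 0.0, -0.0]
force: [0.1, -0.2, -0.7]
finger_gap: 0.0855
grip_force: 0.0
```

Run:
```python
from h import *
s=shot('wrist','w7.png');st=arm.state();print(st['ee_pos'],st['force'],st['finger_gap'])
c=proj(s,[.548,-.244,.057])[0];print(c)
g=cv2.cvtColor(s['color'],cv2.COLOR_RGB2GRAY);u,v=c.astype(int)
for r in g[max(v-52,0):v+40:2,u-42:u+43:2]: print(''.join(' .:-=+*#%@'[x*10//256] for x in r))
P=proj(s,[[.548+d,-.244+e,.057] for d,e in[(.031,0),(-.031,0),(0,.031),(0,-.031)]]);print(P.round(1))
```

```text
[ 0.58859437 -0.24197152  0.17684969] [0.15703353 0.01710342 0.46665629] 0.08503901080005907
[252.13052015 232.8652481 ]<stdin>:5: RuntimeWarning: overflow encountered in scalar multiply
Traceback (most recent call last):
OverflowError: Python integer 256 out of bounds for uint8
```

Run:
```python
from h import *
s=load('w7.png');c=np.array([252,233])
g=cv2.cvtColor(s['color'],cv2.COLOR_RGB2GRAY).astype(int);u,v=c
for i,r in enumerate(g[v-70:v+50:2,u-56:u+57]): print(v-70+2*i,''.join(' .:-=+*#%@'[x*10//256] for x in r))
for z in(.054,.057):print(proj(s,[[.548+d,-.244+e,z] for d,e in[(0,0),(.031,0),(-.031,0),(0,.031),(0,-.031)]]).round(0).tolist())
print(proj(s,[[.583,-.244+.0013+e,z] for e in(.028,-.028) for z in(.062,.092)]).round(0).tolist())
```

```text
163 :::..::.:..:....:::::::::. *########################################################*===..:::::::::::::::::::::::
165 ::::::::::::::::.........:+##########################################################*==-.:::::::::::::::::::::::
167 ::::::::::::::::::::::::.#%%%%%%%%%%%%%%%%%%%%%%%%%%%%%%%%%%%%%%%%%%%###################*-..::::::::::::::.......
169 ::::::::::::::::::::::::-%%%%%%%%%%%%%%%%%%%%%%%%%%%%%%%%%%%%%%%%%%%%%%%%%%%%%%%%%%%%%%%%%=.:::::::::::::::::::::
171 :::::::::::::::::::::::.=%%%%%%%%%%%%%%%%%%%%%%%%%%%%%%%%%%%%%%%%%%%%%%%%%%%%%%%%%%%%%%%%%*::::::::::::::::::::::
173 .::....:...::::.::::::: =%%%%%%%%%%%%%%%%%%%%%%%%%%%%%%%%%%%%%%%%%%%%%%%%%%%%%%%%%%%%%%%%%*::::::::::::::::::::::
175 :..:.....:......:....:: =%%%%%%%%%%%%%%%%%%%%%%%%%%%%%%%%%%%%%%%%%%%%%%%%%%%%%%%%%%%%%%%%%+.........:::::::::::::
177 ....................... -%%%%%%%%%%%%%%%%%%%%%%%%%%%%%%%%%%%%%%%%%%%%%%%%%%%%%%%%%%%%%%%%%+..:.:.::.::.::::::.:::
179 ...:.::....::.......... -%%%%%%%%%%%%%%%%%%%%%%%%%%%%%%%%%%%%%%%%%%%%%%%%%%%%%%%%%%%%%%%%%=...:..:.:..::.:.:.:...
181 ::........:::::::::::::.=%%%%%%%%%
[... 5506 characters left out ...]
:
275 .......................... ....:::::::::::::--::::::::::--------------==--=-=----=-:  . .........................
277 ......................................................................::.......... .... .........................
279 ....................................................................::::...........   ...........................
281 ........................................::::::....................::::::::::::::...::::::::::::::::::::::::::::::
[[252.0, 231.0], [253.0, 197.0], [251.0, 263.0], [215.0, 230.0], [289.0, 232.0]]
[[252.0, 233.0], [254.0, 198.0], [251.0, 265.0], [215.0, 232.0], [289.0, 234.0]]
[[216.0, 194.0], [212.0, 209.0], [288.0, 197.0], [292.0, 212.0]]
```

The ring is contracted around the post, with its teeth reaching under the head and its tabs sprung fully apart. The robot is clear, so I'm handing in.

```bash
python3 -c "
from workcell import arm
print(arm.job_done())"
```

```text
the job is handed in; nothing more can be done
None
```

The large snap ring lies on the grey turntable, contracted into the groove under the post's head; the small ring was left alone, and the job was handed in at about 12 s (no verdict came back).

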